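# Shut the slide box and stack the filled ones on it

### The arm

A 7-joint arm with a two-finger parallel gripper is mounted at the origin on a cart in front of the work surface, level with it; the furniture and walls round the work are solid. World frame = base frame: x ahead of the robot, y to its left, z up, the work surface at z = 0. Lengths are in m, angles in rad, forces in N, time in s.
With the tool pointing down it reaches from about 0.4 to 0.75 m from the base axis. Payload 19.5 kg.
Tool frame: the origin (TCP) lies at the very end of the fingers, on their centre line; the grasp point (between the pads) lies arm.grasp_offset behind it (arm.grasp_offset is the distance from the TCP to the grasp point, in m); z points along the fingers, y is the line along which they close (so a half turn about z gives the same grasp; the last joint's range is limited). The gripper opens to 85 mm and grips with 20 to 120 N. Pads are 22 mm wide; open, the fingers measure 114 mm over their backs; the gripper's body (76 mm by 85 mm) begins 54 mm behind the grasp point. The pads swing forward as they close: fully open they stand 13 mm farther back than shut.
Start: joints at [-1.308, 0.707, -0.028, 1.485, 0.022, 0.951, -0.075], TCP at [0.173, 0.548, 0.231] pointing down, gripper open.
Joint ranges: [-2.71, 2.71], [-0.32, 2.16], [-1.57, 1.52], [0, 2.45], [-1.46, 4.6], [0, 2.02], [-2.83, 2.83]. Speed limits (rad/s): [1.89, 1.89, 2.57, 2.57, 3.01, 3.01, 3.01].

### API

Orientations are given as a rotation vector (axis times angle).
In Python, from station import arm gives the robot as it stands. The module is installed in compiled form; this text tells all that it offers.
- The arm moves only by the tool jog_arm, never from a script. Its argument "moves" is text: rows parted by semicolons, each of 7 numbers parted by spaces: the turn, a rotation vector about the tool's x, y, z in degrees, then the shift along the tool's x, y, z in mm, then the opening, from 0 (shut) to 1 (fully open). A call has 1 to 8 rows; each row shifts and turns the commanded pose from where the row before left it, along the tool's axes as they then stand; what a row does not reach is not made up. A row lasts 1/8 s, in which the tool goes at most 62.5 mm and 10.7 degrees, less where a joint would pass 70% of its speed; a pose out of reach is approached as far as the arm can. A call with a gripper value outside its range is refused whole. The fingers move at their own pace and stop on an object; "squeeze" is the grip in N (left out, the last holds). Time passes only in rows, so rows that do not move let the fingers close. It gives the time, the measured TCP pose, the force, the opening and the grip force at its end, in the units of the state.
- arm.read_state(): the state, without advancing time (a new reading comes with each control period).
- arm.camera(name): name is "side" or "top" or "wrist"; returns (picture, depth): 400x640x3 uint8, red, green, blue; 400x640 float32, m along the optical axis (not along the pixel's ray), 0 where there is no reading.
- arm.camera_info(name): a dict with "fx", "fy", "cx", "cy" (pixels), "R" (3x3) and "t" (3): a world point X has camera coordinates R X + t; the wrist camera has in their place "T_tool_cam" (4x4, takes a point from camera to tool coordinates, whose origin is the TCP and whose axes are the flange's). Camera axes: x right, y down, z forward; pixel columns grow to the right and rows downward; lengths in m; the calibration is good to about 2 mm. A picture is of the moment at which its call begins: read the wrist's pose just before it. camera_info takes no time and is no camera call.
- arm.sign_off(): hands the job in; it is judged then, once.
The state is a dict: "t": time; "joints": joint angles; "dq": joint speeds; "joint_torque": joint torques, N m; "ee_pos": TCP position; "eef_rot": TCP orientation; "ft_force": force on the tool from outside, world axes, zero at the start; "ft_torque": the same for the moment, N m; "gripper_width": finger opening in m; "grasp_force": force on a finger pad.
Only numpy, scipy, OpenCV 4.12 (cv2) and the standard library are available. Lean on these libraries where they do the work, as an engineer would, in place of code of your own. Each camera call takes 0.05 s, during which the arm holds its last target. There are 200 camera calls.

### The job

Put the slide boxes away for the archive: shut the lid of the open blue box fully, then stack the green and the yellow box on it, one on the other in either order, with the clasps facing the same way, so that each box drops over the lugs of the lid below and sits flush. There are glass slides inside, so keep the boxes upright, set them down rather than drop them, and leave the other things on the bench where they are.

Things in the scene. Friction and masses are not known exactly. Their poses are not given: they have to be found in the camera images.
- blue_box: Blue plastic microscope slide box, 60 (x) x 92 (y) x 42 mm high when shut (0.55 kg, loose), standing with its lid open and slides showing. Origin: centre of the underside; z up; -x is its front (two grey clasps on the lid's free edge), +x its back (hinge). The body is 28 mm high, the rest is lid; the slides inside reach 36 mm above the underside. Lugs as on the green box.
- blue_lid (a joint): Hinge of the blue lid, rad: 0 shut (its stop), about 1.3 to 1.8 at the start. The lid, 60 x 92 x 14 mm, swings about the hinge line at the back of the box; it stays at any angle by hinge friction (0.03 N m, under 1 N at its free edge) and neither falls nor clicks: push it all the way down.
- blue_hinge (a point): Point on the blue lid's hinge axis in the middle of its length: in the blue box's frame 31.5 mm behind the origin (+x), 28 mm up. The axis runs along the box's y.
- blue_lid_edge (a point): Middle of the outer top edge of the blue lid at its free (clasp) side; 61.5 mm from the hinge line and, when shut, 42 mm above the underside at the front face.
- green_box: Green slide box, shut and clasped (0.15 to 0.31 kg), 60 (x) x 92 (y) x 42 mm high, plus 5 mm lugs. Origin: centre of the underside; z up; -x front (two grey clasps), +x back (hinge). Grip it across the 60 mm by the middle of front and back: bare within 22 mm of the middle; farther out clasps and hinge knuckles stand 4 mm proud.
- yellow_box: Yellow slide box, shut and clasped (0.15 to 0.31 kg), the same as the green one in all measures, axes, lugs and pockets.
- vial_a: Small vial with black cap, 25 mm across, 50 mm high, beside the plate reader at the left; leave it.
- vial_b: Second such vial; leave it.
- green_lugs (a point): Centre of the green lid's top, 42 mm above the origin. Every lid, the blue one too, has three lugs 5 mm high and 12 mm wide in x, tapering in 1.8 mm a side towards the top: two in front (18 mm long in y, centred 18 mm in front of this point, 29 mm to either side), one behind (40 mm long in y, centred 18 mm behind). The 36 mm between the front lugs is flat.
- green_foot (a point): Centre of the green box's underside. Every underside has pockets matching the lugs, 6 mm deep and 1.5 mm wider all round, so boxes nest only with the clasps on the same side. A nested box's origin lies 42 mm above, and in line with, that of the box below; if it rides on the lugs it stands up to 5 mm higher.
- mini_rack: Orange microtube rack, 58 x 108 x 24 mm, at the back behind the green and yellow boxes; leave it.
- amber_mid: Amber bottle with blue cap, 66 mm across, 141 mm high, at the back; leave it.
- wash_bottle: White wash bottle with red cap and bent spout, 211 mm high, behind the thermo-shaker at the right; leave it.
- mixer_top (a point): Top of the grey vortex mixer (fixed, 208 x 151 mm, 124 mm high), which stands between the blue box and the other two: carry the boxes well over it. The thermo-shaker to the right of the blue box is 130 mm high, the plate reader at the left 118 mm.

How it is judged:
By the outcome, as a careful person would: the job done as asked, in the order asked, and still so for the second after the job is handed in, with the robot touching nothing.
It also fails if it takes over 64 s, if anything falls off the work surface, if the arm or the gripper's body presses on something with over 40 N, if the wrist force passes 120 N, or if a joint passes its speed limit or range.

## Working session

There is one attempt and no reset: what is moved stays moved. The work goes in short steps, Python scripts to look and compute and a tool call to move; the robot and the scene stay as the last step left them, time stands still between calls to the robot, and variables do not carry over. Pictures are saved under pics/ and viewed, at most 10 in all, crops included, and the job is handed in when it is done.

Besides the shell and the picture viewer there is one more tool, called after "Emit:" by a JSON object that holds its "name" and its "arguments", one argument or row to a line. jog_arm: Moves the arm, as the interface text tells. Its arguments: {"type":"object","properties":{"moves":{"type":"string"},"squeeze":{"type":"number"}},"required":["moves"]}

```bash
mkdir -p pics; cat > h.py <<'E'
from station import arm
import numpy as np, cv2
from scipy.spatial.transform import Rotation as Rn
def cloud(name):
    s=arm.read_state(); im,d=arm.camera(name); c=arm.camera_info(name)
    v,u=np.mgrid[:400,:640]
    P=np.stack([(u-c["cx"])/c["fx"]*d,(v-c["cy"])/c["fy"]*d,d],-1)
    if "R" in c: W=(P-np.array(c["t"]))@np.array(c["R"])
    else:
        T=np.array(c["T_tool_cam"]); W=P@T[:3,:3].T+T[:3,3]
        W=W@Rn.from_rotvec(s["eef_rot"]).as_matrix().T+s["ee_pos"]
    W[d==0]=np.nan
    return im,W,s
def save(im,n): cv2.imwrite("pics/"+n,im[:,:,::-1])
E
python3 - <<'E'
from h import *
print(arm.read_state(), arm.grasp_offset)
for n in("top","side"):
    im,W,s=cloud(n); save(im,n+"1.png"); np.savez(n+"1.npz",im=im,W=W)
print(arm.camera_info("wrist")["T_tool_cam"])
E
```

```text
{'t': 0.0, 'joints': array([-1.30769933,  0.7070743 , -0.02763017,  1.48498331,  0.02202496,
        0.95090561, -0.0754917 ]), 'dq': array([-0.0024777 , -0.00010765, -0.00026935, -0.00142374,  0.00091477,
        0.0017371 , -0.00059329]), 'joint_torque': array([-1.30112867e-04, -8.83236766e+01,  1.23461176e+00, -2.36154217e+01,
        1.69367844e-02,  6.68490306e-03,  5.51332121e-06]), 'ee_pos': array([0.17248055, 0.54825117, 0.23084753]), 'eef_rot': array([-4.76854422e-01, -3.10507316e+00,  1.66650642e-03]), 'ft_force': array([0.33585091, 0.19683608, 0.73478859]), 'ft_torque': array([ 0.03586482,  0.00055591, -0.02147921]), 'grasp_force': 0.0, 'gripper_width': 0.0858237179564058} 0.0187
[[-3.36729175e-04 -9.49914271e-01 -3.12510422e-01  8.05842624e-02]
 [ 9.99999873e-01 -2.02942054e-04 -4.60629689e-04 -1.60562629e-04]
 [ 3.74137208e-04 -3.12510538e-01  9.49914219e-01 -1.43314776e-01]
 [ 0.00000000e+00  0.00000000e+00  0.00000000e+00  1.00000000e+00]]
```

View pics/top1.png

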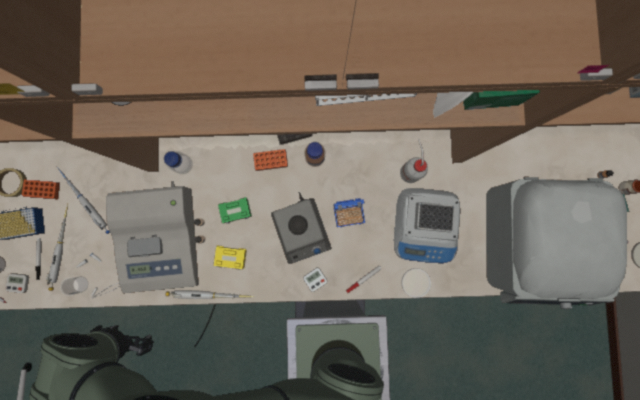

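View pics/side1.png

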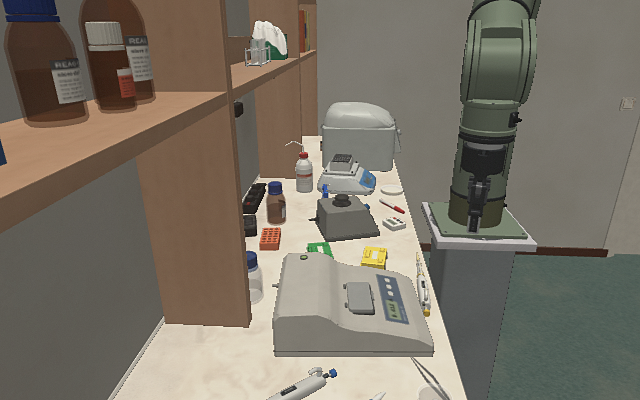

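The top view shows green at (235,210), yellow at (230,257) and the open blue box at (349,213). The mixer is at (300,230) and the shaker at (427,225). The side view shows green at (318,249) and yellow at (374,258).

```bash
cat >> h.py <<'E'
def colmask(im,col):
    h=cv2.cvtColor(im,cv2.COLOR_RGB2HSV); H,S,V=h[...,0].astype(int),h[...,1],h[...,2]
    lo,hi={"green":(45,85),"yellow":(22,35),"blue":(100,128)}[col]
    return (H>=lo)&(H<=hi)&(S>110)&(V>50)
E
python3 - <<'E'
from h import *
z=np.load("top1.npz"); im,W=z["im"],z["W"]
for c,(u,v) in dict(green=(235,210),yellow=(230,257),blue=(349,213)).items():
    m=colmask(im,c); b=np.zeros_like(m); b[v-22:v+22,u-24:u+24]=1; m&=b
    P=W[m]; P=P[~np.isnan(P[:,0])]
    Q=P[(P[:,2]>.036)&(P[:,2]<.06)] if c!="blue" else P
    r=cv2.minAreaRect((Q[:,:2]*1000).astype(np.float32))
    print(c,len(P),np.percentile(P[:,2],[2,25,50,75,98]).round(3),r)
m=np.zeros(im.shape[:2],bool);m[190:265,270:332]=1
P=W[m];P=P[P[:,2]>.1];print("mixer",P.min(0),P.max(0))
big=cv2.resize(im[180:280,200:400],(800,400),interpolation=cv2.INTER_CUBIC);save(big,"crop1.png")
print(W[195:232:4,332:370:4,:].round(3)[...,2])
print(W[213,349],W[257,230])
E
```

```text
green 389 [0.035 0.04  0.042 0.044 0.049] ((500.1855773925781, 314.54815673828125), (58.426971435546875, 88.82500457763672), 12.496159553527832)
yellow 527 [0.028 0.039 0.041 0.044 0.049] ((351.8741455078125, 333.1282958984375), (92.85450744628906, 59.53015899658203), 81.65921020507812)
blue 137 [0.018 0.085 0.088 0.09  0.094] ((510.82244873046875, -46.20344161987305), (18.924821853637695, 87.6089859008789), 8.87682819366455)
mixer [0.37189749 0.04144618 0.10000854] [0.51177112 0.18201117 0.12901024]
[[-0.001  0.007 -0.005 -0.001 -0.001 -0.009  0.001 -0.003  0.003  0.003]
 [ 0.004 -0.001 -0.006  0.    -0.001  0.043  0.086  0.086  0.007  0.   ]
 [ 0.001  0.09   0.089  0.084  0.091  0.088  0.088  0.09  -0.007  0.002]
 [-0.003  0.09   0.09   0.026  0.024  0.006  0.035  0.008 -0.001 -0.001]
 [-0.003  0.01   0.009  0.009  0.005  0.034  0.01   0.033 -0.005 -0.   ]
 [-0.002  0.008  0.011  0.012  0.018  0.008  0.04   0.014  0.002 -0.004]
 [ 0.002  0.028  0.007  0.007  0.007  0.027  0.012  0.039  0.025 -0.003]
 [-0.002  0.027  0.013  0.004  0.014  0.009  0.027  0.023  0.002 -0.   ]
 [-0.01   0.005  0.003 -0.001 -0.    -0.003  0.001 -0.005  0.007 -0.004]
 [ 0.003 -0.004  0.001 -0.004  0.006  0.003 -0.002 -0.002 -0.001 -0.   ]]
[ 0.48041352 -0.04992069  0.03543792] [0.35266055 0.32947298 0.03937045]
```

View pics/crop1.png

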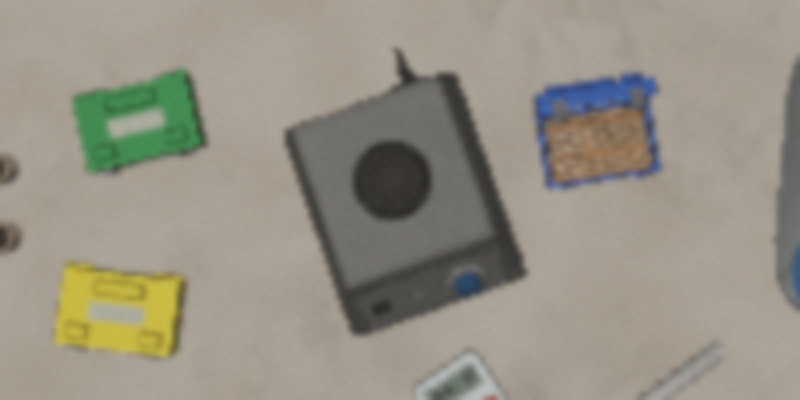

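```bash
cat >> h.py <<'E'
def toolR(yaw_y, tilt=0):  # tool pointing down, tool y at world angle yaw_y deg
    a=np.radians(yaw_y); y=np.array([np.cos(a),np.sin(a),0]); z=np.array([0,0,-1.])
    R=np.stack([np.cross(y,z),y,z],1)
    return R
def plan(pos,yaw,n,op,start=None):
    if start is None:
        s=arm.read_state(); p=np.array(s["ee_pos"]); R=Rn.from_rotvec(s["eef_rot"])
    else: p,R=np.array(start[0]),Rn.from_matrix(toolR(start[1]))
    Rt=Rn.from_matrix(toolR(yaw)); out=[]
    for i in range(n):
        k=n-i
        d=(np.array(pos)-p)/k
        dr=np.round(np.degrees((R.inv()*Rt).as_rotvec())/k,1)
        dt=np.round(R.inv().apply(d)*1000,0 if k>1 else 1)
        out.append(" ".join(f"{x:g}" for x in [*dr,*dt,op]))
        p=p+R.apply(dt/1000); R=R*Rn.from_rotvec(np.radians(dr))
    print("; ".join(out)); return p,yaw
E
python3 -c "
from h import *
plan([.44,-.05,.27],8.9,13,1)"
```

```text
-0 0 4.9 -33 -38 -3 1; -0 0 4.9 -37 -35 -3 1; -0 0 4.9 -39 -31 -3 1; -0 0 4.9 -42 -28 -3 1; -0 0 4.9 -44 -24 -3 1; -0 0 4.9 -46 -20 -3 1; -0 0 4.9 -48 -17 -3 1; -0 0 4.9 -49 -12 -3 1; -0 0 4.9 -50 -8 -3 1; -0 0 4.9 -50 -4 -3 1; -0 0 4.9 -50 0 -3 1; -0 0 4.9 -50 5 -3 1; -0 0 4.8 -50.3 9.2 -2.6 1
```

Emit:
{"name": "jog_arm", "arguments": {
  "moves": "0 0 4.9 -33 -38 -3 0; 0 0 4.9 -37 -35 -3 0; 0 0 4.9 -39 -31 -3 0; 0 0 4.9 -42 -28 -3 0; 0 0 4.9 -44 -24 -3 0; 0 0 4.9 -46 -20 -3 0; 0 0 4.9 -48 -17 -3 0; 0 0 4.9 -49 -12 -3 0"
}}

```text
t: 1.1
ee_pos: [0.3378, 0.179, 0.2554]
eef_rot: [1.495, 2.763, -0.0]
ft_force: [1.8, 1.3, -0.2]
gripper_width: -0.0001
grasp_force: 0.0
```

Emit:
{"name": "jog_arm", "arguments": {
  "moves": "0 0 4.9 -50 -8 -3 0; 0 0 4.9 -50 -4 -3 0; 0 0 4.9 -50 0 -3 0; 0 0 4.9 -50 5 -3 0; 0 0 4.8 -50 9 -3 0; 0 0 0 0 0 0 0; 0 0 0 0 0 0 0"
}}

```text
t: 1.98
ee_pos: [0.4395, -0.0492, 0.2701]
eef_rot: [-2.041, -2.388, 0.0]
ft_force: [0.7, 0.5, -0.4]
gripper_width: -0.0002
grasp_force: 0.0
```

```bash
python3 - <<'E'
from h import *
im,W,s=cloud("wrist"); save(im,"w1.png"); np.savez("w1.npz",im=im,W=W)
print(s["t"],s["ee_pos"],s["eef_rot"],s["joints"].round(2))
E
```

```text
1.975 [ 0.43950883 -0.04919375  0.27010565] [-2.04061178e+00 -2.38772310e+00  4.60897642e-04] [-0.11  0.47  0.24  1.88 -0.15  0.81  0.37]
```

View pics/w1.png

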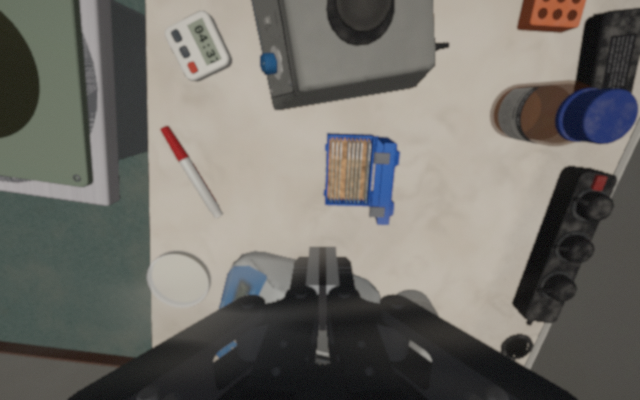

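The wrist view shows the blue body at (325–370, 135–205) and the near-upright lid at (370–398, 137–222), with the closed fingers at (322,270).

```bash
python3 - <<'E'
from h import *
z=np.load("w1.npz"); im,W=z["im"],z["W"]
m=np.zeros(im.shape[:2],bool); m[125:232,315:408]=1
a=np.radians(8.9); X=np.array([np.cos(a),np.sin(a)])
P=W[m]; P=P[P[:,2]>.02]
lid=P[P[:,2]>.06]; body=P[(P[:,2]>.015)&(P[:,2]<.045)]
for n,Q in(("lid",lid),("top",lid[lid[:,2]>.08]),("body",body)):
    r=cv2.minAreaRect((Q[:,:2]*1000).astype(np.float32)); print(n,len(Q),r,np.percentile(Q[:,2],[2,50,98]).round(4))
c=colmask(im,"blue")&m
Q=W[c]; Q=Q[(Q[:,2]>.02)&(Q[:,2]<.034)]; print("rim",cv2.minAreaRect((Q[:,:2]*1000).astype(np.float32)))
s=lid[:,:2]@X
for zz in np.arange(.06,.1,.005):
    k=(lid[:,2]>=zz)&(lid[:,2]<zz+.005)
    if k.sum(): print(zz.round(3),np.percentile(s[k],[2,50,98]).round(4),k.sum())
E
```

```text
lid 1434 ((507.0777587890625, -46.58165740966797), (29.50733184814453, 92.15240478515625), 7.145888805389404) [0.0754 0.0903 0.0937]
top 1392 ((507.0643005371094, -46.584590911865234), (29.506410598754883, 92.15147399902344), 7.123120307922363) [0.083  0.0904 0.0937]
body 2225 ((480.073974609375, -49.792999267578125), (75.46295166015625, 92.19480895996094), 7.82711935043335) [0.0207 0.0298 0.0378]
rim ((478.8292236328125, -49.69610595703125), (70.38522338867188, 90.69572448730469), 7.8917646408081055)
0.06 [0.4917 0.4965 0.5032] 13
0.065 [0.5029 0.5035 0.504 ] 2
0.07 [0.4888 0.4941 0.5009] 14
0.075 [0.4889 0.5018 0.5088] 13
0.08 [0.4904 0.5063 0.5093] 96
0.085 [0.4888 0.4957 0.5045] 390
0.09 [0.4798 0.4941 0.5027] 906
```

Emit:
{"name": "jog_arm", "arguments": {
  "moves": "0 0 1.2 -3 55 0 0; 0 0 0 -3 56 0 0; 0 0 0 0 0 50 0; 0 0 0 0 0 50 0; 0 0 0 0 0 50 0; 0 0 0 0 0 42 0; 0 0 0 0 0 0 0"
}}

```text
t: 2.9
ee_pos: [0.5491, -0.0384, 0.0766]
eef_rot: [-2.062, -2.365, 0.004]
ft_force: [0.0, 0.4, 1.2]
gripper_width: 0.0001
grasp_force: 0.0
```

Emit:
{"name": "jog_arm", "arguments": {
  "moves": "0 0 0 0 -17 -2 0; 0 0 0 0 -14 -1 0; 0 0 0 0 -14 1 0; 0 0 0 0 -13 5 0; 0 0 0 0 -11 8 0; 0 0 0 0 -9 11 0; 0 0 0 0 -5 10 0; 0 0 0 0 0 2 0"
}}

```text
t: 3.9
ee_pos: [0.4687, -0.0503, 0.0455]
eef_rot: [2.065, 2.366, 0.001]
ft_force: [-0.2, 0.5, 1.7]
gripper_width: -0.0002
grasp_force: 0.2
```

Emit:
{"name": "jog_arm", "arguments": {
  "moves": "0 0 0 0 0 2 0; 0 0 0 0 0 1 0; 0 0 0 0 0 1 0"
}}

```text
t: 4.28
ee_pos: [0.4688, -0.0505, 0.0414]
eef_rot: [2.066, 2.366, 0.002]
ft_force: [-4.8, 2.0, 41.2]
gripper_width: 0.0
grasp_force: 20.6
```

Emit:
{"name": "jog_arm", "arguments": {
  "moves": "0 0 0 0 0 -8 0; 0 0 0 0 0 -50 0; 0 0 0 0 0 -50 0; 0 0 0 0 0 -50 1; 0 0 0 0 0 -40 1; 0 0 0 0 0 0 1"
}}

```text
t: 5.03
ee_pos: [0.4691, -0.0506, 0.2409]
eef_rot: [2.064, 2.364, 0.004]
ft_force: [-0.2, 0.2, -0.7]
gripper_width: 0.0547
grasp_force: 0.0
```

```bash
cat >> h.py <<'E'
def boxfit(im,W,col,zr,box=None,n=None):
    m=colmask(im,col)
    if box: b=np.zeros_like(m); b[box[1]:box[3],box[0]:box[2]]=1; m&=b
    m&=(W[...,2]>zr[0])&(W[...,2]<zr[1])
    k,l,st,_=cv2.connectedComponentsWithStats(cv2.morphologyEx(m.astype(np.uint8),cv2.MORPH_CLOSE,np.ones((5,5))))
    i=1+np.argmax(st[1:,4]); m&=l==i
    Q=W[m]; r=cv2.minAreaRect((Q[:,:2]*1000).astype(np.float32))
    print(col,len(Q),"rect",np.round(r[0],1),np.round(r[1],1),round(r[2],2),"z",np.percentile(Q[:,2],[2,50,98]).round(4),"px",st[i,:4])
    return m
E
python3 - <<'E'
from h import *
im,W,s=cloud("wrist"); save(im,"w2.png"); np.savez("w2.npz",im=im,W=W)
print(s["t"],s["ee_pos"])
boxfit(im,W,"blue",(.034,.06),(250,80,420,235))
plan([.351,.333,.27],-8.3,12,1)
E
```

```text
5.025 [ 0.46910246 -0.05058071  0.24094298]
blue 3461 rect [473.7 -50.1] [60.6 90.7] 7.21 z [0.0409 0.0428 0.0483] px [299 132  56  80]
0 0 1.3 33 -5 -3 1; 0 0 1.3 33 -6 -3 1; 0 -0 1.3 33 -7 -2 1; 0 -0 1.4 32 -8 -3 1; 0 -0 1.3 32 -8 -2 1; 0 -0 1.4 32 -9 -3 1; 0 -0 1.3 32 -10 -2 1; 0 -0 1.4 32 -11 -3 1; 0 -0 1.3 31 -11 -2 1; 0 -0 1.4 31 -12 -3 1; 0.1 -0 1.3 31 -13 -2 1; 0 -0 1.4 31 -14.2 -2.9 1
```

View pics/w2.png

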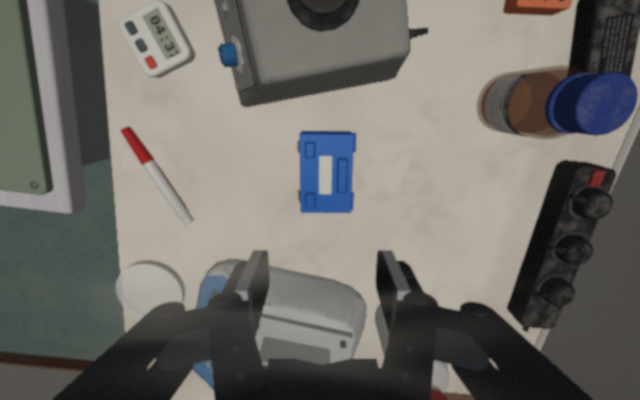

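The wrist view shows the blue lid shut and flat, with the box at (300–355, 132–212), its rear lug at (343,175) and front lugs at (309,150) and (309,198).

```bash
python3 - <<'E'
from h import *
plan([.351,.333,.24],-8.3,8,1)
E
```

```text
0 0 2 49 -8 -0 1; 0 -0 2 49 -10 -0 1; 0 -0 2 49 -12 -0 1; 0 -0 2 48 -13 -0 1; 0 -0 2 48 -15 -0 1; 0 -0 2 48 -16 -0 1; 0.1 -0 2 47 -18 -0 1; 0 -0 2.1 45.8 -20.2 -0.9 1
```

Emit:
{"name": "jog_arm", "arguments": {
  "moves": "0 0 2 49 -8 0 1; 0 0 2 49 -10 0 1; 0 0 2 49 -12 0 1; 0 0 2 48 -13 0 1; 0 0 2 48 -15 0 1; 0 0 2 48 -16 0 1; 0 0 2 47 -18 0 1; 0 0 2 46 -20 -1 1"
}}

```text
t: 6.08
ee_pos: [0.3501, 0.3345, 0.2384]
eef_rot: [2.376, 2.054, -0.002]
ft_force: [1.7, -0.4, 0.9]
gripper_width: 0.0853
grasp_force: 0.0
```

Emit:
{"name": "jog_arm", "arguments": {
  "moves": "0 0 0 0 0 0 1; 0 0 0 0 0 0 1"
}}

```text
t: 6.32
ee_pos: [0.351, 0.3325, 0.2387]
eef_rot: [2.375, 2.055, -0.002]
ft_force: [0.2, -0.4, -0.2]
gripper_width: 0.0854
grasp_force: 0.0
```

```bash
python3 - <<'E'
from h import *
im,W,s=cloud("wrist"); save(im,"w3.png"); np.savez("w3.npz",im=im,W=W)
print(s["t"],s["ee_pos"],np.degrees(np.arctan2(*Rn.from_rotvec(s["eef_rot"]).as_matrix()[[1,0],1])))
boxfit(im,W,"yellow",(.034,.06))
boxfit(im,W,"green",(.034,.06))
E
```

```text
6.325 [0.35103269 0.33248918 0.23867036] -8.266187274590532
yellow 3626 rect [351.9 334.2] [90.9 61. ] 81.59 z [0.0409 0.0428 0.0482] px [296 131  56  80]
green 3458 rect [499.8 317.3] [58.6 90. ] 12.19 z [0.0372 0.0427 0.0483] px [419 120  70  90]
```

View pics/w3.png

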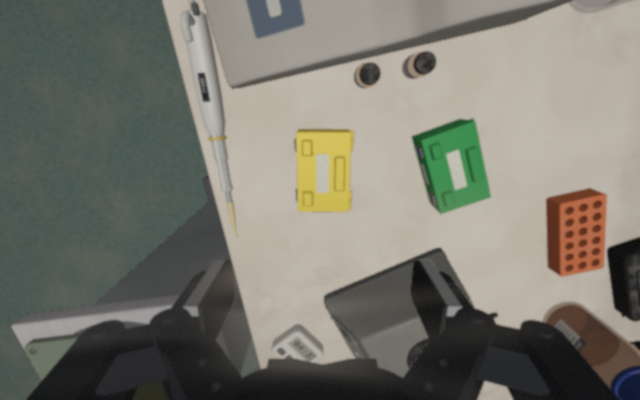

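The wrist view shows yellow at (325,170), green at (452,165), the vials at (370,72) and (422,62), and the rack at (576,232). The grasp area is free.

Emit:
{"name": "jog_arm", "arguments": {
  "moves": "0 0 0 2 1 46 1; 0 0 0 0 0 50 1; 0 0 0 0 0 50 1; 0 0 0 0 0 50 1; 0 0 0 0 0 25 1; 0 0 0 0 0 9 1; 0 0 0 0 0 0 1"
}}

```text
t: 7.25
ee_pos: [0.3527, 0.3345, 0.0096]
eef_rot: [2.376, 2.054, -0.0]
ft_force: [-1.0, 0.6, 0.5]
gripper_width: 0.0855
grasp_force: 0.0
```

Emit:
{"name": "jog_arm", "arguments": {
  "moves": "0 0 0 0 0 0 0.6; 0 0 0 0 0 0 0.5; 0 0 0 0 0 0 0.4; 0 0 0 0 0 0 0.4; 0 0 0 0 0 0 0.4",
  "squeeze": 35
}}

```text
t: 7.88
ee_pos: [0.3527, 0.3353, 0.0103]
eef_rot: [2.376, 2.056, 0.002]
ft_force: [-1.4, -1.1, 10.5]
gripper_width: 0.0594
grasp_force: 36.2
```

Emit:
{"name": "jog_arm", "arguments": {
  "moves": "0 0 0 0 0 -5 0.4; 0 0 0 0 0 -30 0.4; 0 0 0 0 0 -50 0.4; 0 0 0 0 0 -50 0.4; 0 0 0 0 0 -50 0.4; 0 0 0 0 0 -45 0.4; 0 0 0 0 0 -10 0.4"
}}

```text
t: 8.75
ee_pos: [0.3526, 0.3353, 0.2519]
eef_rot: [-2.375, -2.055, -0.006]
ft_force: [-0.3, 0.5, -2.7]
gripper_width: 0.0595
grasp_force: 39.3
```

```bash
python3 - <<'E'
from h import *
print(arm.read_state()["ee_pos"],arm.read_state()["ft_force"])
plan([.4735,-.0489,.25],7.5,9,.4)
E
```

```text
[0.35260334 0.33528692 0.25194349] [-0.33350899  0.50976225 -2.66346658]
0 -0 -1.8 -40 19 0 0.4; 0 -0 -1.7 -41 18 0 0.4; 0 -0 -1.8 -41 17 0 0.4; 0 -0 -1.7 -42 16 0 0.4; 0 -0 -1.8 -43 14 0 0.4; 0 -0 -1.7 -43 13 0 0.4; 0 -0.1 -1.8 -43 12 0 0.4; 0.1 -0 -1.7 -44 10 1 0.4; 0 -0.1 -1.8 -43.4 9.7 0.3 0.4
```

Emit:
{"name": "jog_arm", "arguments": {
  "moves": "0 0 -1.8 -40 19 0 0.4; 0 0 -1.7 -41 18 0 0.4; 0 0 -1.8 -41 17 0 0.4; 0 0 -1.7 -42 16 0 0.4; 0 0 -1.8 -43 14 0 0.4; 0 0 -1.7 -43 13 0 0.4; 0 0 -1.8 -43 12 0 0.4; 0 0 -1.7 -44 10 1 0.4"
}}

```text
t: 9.75
ee_pos: [0.4591, -0.0084, 0.248]
eef_rot: [-2.106, -2.331, 0.001]
ft_force: [0.3, 0.9, -2.1]
gripper_width: 0.0598
grasp_force: 39.1
```

Emit:
{"name": "jog_arm", "arguments": {
  "moves": "0 0 -1.8 -43 10 0 0.4; 0 0 0 0 0 30 0.4; 0 0 0 0 0 50 0.4; 0 0 0 0 0 50 0.4; 0 0 0 0 0 30 0.4; 0 0 0 0 0 15 0.4; 0 0 0 0 0 0 0.4"
}}

```text
t: 10.62
ee_pos: [0.4726, -0.0488, 0.0724]
eef_rot: [-2.07, -2.361, 0.002]
ft_force: [-0.1, 0.6, -2.3]
gripper_width: 0.0592
grasp_force: 39.0
```

```bash
python3 - <<'E'
from h import *
im,W,s=cloud("wrist"); save(im,"w4.png"); np.savez("w4.npz",im=im,W=W)
print(s["ee_pos"],s["ft_force"])
boxfit(im,W,"yellow",(.05,.16))
plan([.4735,-.0489,.06],7.5,1,.4)
E
```

```text
[ 0.47262168 -0.04881908  0.07243296] [-0.10700575  0.6266316  -2.29346802]
yellow 25052 rect [471.6 -48.4] [68.6 88.3] 7.66 z [0.077  0.1049 0.1514] px [237 177 169 202]
-0.1 -0 0 -0.1 0.4 13.2 0.4
```

View pics/w4.png

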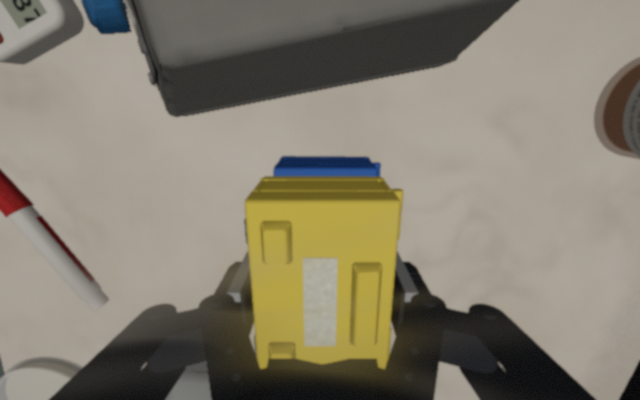

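The yellow box is held upright above the blue one, whose end shows at (276–381, 157–178). I'll compare the s-extents before lowering it.

```bash
python3 - <<'E'
from h import *
z=np.load("w4.npz"); im,W=z["im"],z["W"]
a=np.radians(7.5); X=np.array([np.cos(a),np.sin(a)]);T=np.array([-np.sin(a),np.cos(a)])
for c,zr in(("blue",(.015,.05)),("yellow",(.095,.112)),("yellow",(.066,.09))):
    m=colmask(im,c)&(W[...,2]>zr[0])&(W[...,2]<zr[1]); m[:150]=0;m[370:]=0;m[:,:230]=0;m[:,410:]=0
    Q=W[m]; s=Q[:,:2]@X*1000; t=Q[:,:2]@T*1000
    r=cv2.minAreaRect((Q[:,:2]*1000).astype(np.float32))
    end=t>np.percentile(t,99)-6
    print(c,zr,len(Q),"s",np.percentile(s[end],[1,99]).round(1),"t99",np.percentile(t,[1,99]).round(1),r[2])
p=np.array([.4726,-.0488]); print("tcp",p@X*1e3,p@T*1e3)
E
```

```text
blue (0.015, 0.05) 1687 s [435.5 493.9] t99 [-71.3 -66.3] 5.6483049392700195
yellow (0.095, 0.112) 21066 s [433.4 491.1] t99 [-142.4  -65.9] 7.1723856925964355
yellow (0.066, 0.09) 1573 s [433.8 490.2] t99 [-66.6 -65.7] 34.70260238647461
tcp 462.1871633049243 -110.06918767823832
```

Emit:
{"name": "jog_arm", "arguments": {
  "moves": "0 0 0 0 1.5 4 0.4; 0 0 0 0 0 4 0.4; 0 0 0 0 0 4 0.4; 0 0 0 0 0 4 0.4; 0 0 0 0 0 2 0.4; 0 0 0 0 0 1 0.4; 0 0 0 0 0 0 0.4"
}}

```text
t: 11.55
ee_pos: [0.4749, -0.0487, 0.0543]
eef_rot: [2.071, 2.362, -0.0]
ft_force: [0.6, -0.3, -0.9]
gripper_width: 0.0592
grasp_force: 39.0
```

Emit:
{"name": "jog_arm", "arguments": {
  "moves": "0 0 0 0 0 1 0.4; 0 0 0 0 0 1 0.4; 0 0 0 0 0 1 0.4; 0 0 0 0 0 0 0.4"
}}

```text
t: 12.05
ee_pos: [0.475, -0.0486, 0.0521]
eef_rot: [2.07, 2.362, 0.001]
ft_force: [-4.3, 0.6, 22.7]
gripper_width: 0.0596
grasp_force: 42.0
```

Emit:
{"name": "jog_arm", "arguments": {
  "moves": "0 0 0 0 0 -1 0.75; 0 0 0 0 0 0 1; 0 0 0 0 0 0 1; 0 0 0 0 0 -30 1; 0 0 0 0 0 -55 1; 0 0 0 0 0 -55 1; 0 0 0 0 0 -50 1; 0 0 0 0 0 -41 1"
}}

```text
t: 13.05
ee_pos: [0.4748, -0.0486, 0.2853]
eef_rot: [2.07, 2.362, 0.001]
ft_force: [1.1, 0.1, -0.2]
gripper_width: 0.0854
grasp_force: 0.0
```

```bash
python3 - <<'E'
from h import *
im,W,s=cloud("wrist"); save(im,"w5.png"); np.savez("w5.npz",im=im,W=W)
print(s["t"],s["ee_pos"])
m=boxfit(im,W,"yellow",(.07,.1)); Q=W[m]
A=np.c_[Q[:,:2]-Q[:,:2].mean(0),np.ones(len(Q))]; k=Q[:,2]<.0875
print("plane",np.linalg.lstsq(A[k],Q[k,2],rcond=None)[0])
boxfit(im,W,"blue",(.015,.06),(240,60,430,240))
plan([.4998,.316,.24],12.2,8,1)
E
```

```text
13.05 [ 0.47481066 -0.04859937  0.28530383]
yellow 3604 rect [475.5 -49.9] [64.2 91.7] 7.31 z [0.0775 0.0848 0.0902] px [295 133  57  79]
plane [-0.02025696 -0.00795109  0.08428374]Traceback (most recent call last):
  File "<stdin>", line 7, in <module>
  File "h.py", line 41, in boxfit
    i=1+np.argmax(st[1:,4]); m&=l==i
        ~~~~~~~~~^^^^^^^^^^
    return _wrapfunc(a, 'argmax', axis=axis, out=out, **kwds)
    return bound(*args, **kwds)
ValueError: attempt to get argmax of an empty sequence
```

View pics/w5.png

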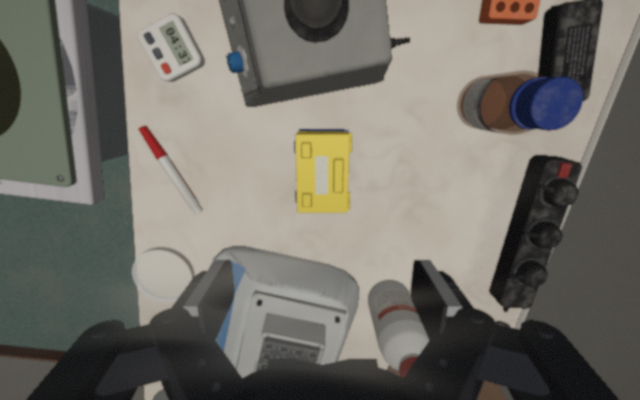

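Yellow sits flush on blue (median top 84.8 mm, the same 0.8 mm bias as on the bench), at (323,172) in the wrist view. Next is green.

```bash
python3 - <<'E'
from h import *
plan([.4998,.316,.24],12.2,8,1)
E
```

```text
0 0 -0.6 45 9 6 1; 0 0 -0.6 45 9 6 1; 0.1 0 -0.6 45 10 6 1; 0 0 -0.6 44 10 6 1; 0.1 0 -0.6 44 11 6 1; 0 0 -0.6 44 11 6 1; 0.1 0 -0.5 44 12 7 1; 0 0.1 -0.6 44.9 12.2 6.1 1
```

Emit:
{"name": "jog_arm", "arguments": {
  "moves": "0 0 -0.6 45 9 6 1; 0 0 -0.6 45 9 6 1; 0 0 -0.6 45 10 6 1; 0 0 -0.6 44 10 6 1; 0 0 -0.6 44 11 6 1; 0 0 -0.6 44 11 6 1; 0 0 -0.5 44 12 7 1; 0 0 -0.6 45 12 6 1"
}}

```text
t: 14.1
ee_pos: [0.4981, 0.3179, 0.2338]
eef_rot: [1.972, 2.446, -0.001]
ft_force: [1.5, -0.4, -0.1]
gripper_width: 0.0854
grasp_force: 0.0
```

Emit:
{"name": "jog_arm", "arguments": {
  "moves": "0 0 0 0 0 0 1; 0 0 0 0 0 0 1"
}}

```text
t: 14.35
ee_pos: [0.4983, 0.3159, 0.2341]
eef_rot: [1.972, 2.445, -0.001]
ft_force: [0.2, -0.8, 0.7]
gripper_width: 0.0855
grasp_force: 0.0
```

```bash
python3 - <<'E'
from h import *
im,W,s=cloud("wrist"); save(im,"w6.png"); np.savez("w6.npz",im=im,W=W)
print(s["t"],s["ee_pos"],np.degrees(np.arctan2(*Rn.from_rotvec(s["eef_rot"]).as_matrix()[[1,0],1])))
boxfit(im,W,"green",(.034,.06))
E
```

```text
14.35 [0.49826807 0.31592627 0.23407902] 12.212036897871192
green 3518 rect [500.9 317.5] [59.8 90.2] 12.09 z [0.0411 0.0428 0.0483] px [298 133  56  80]
```

Emit:
{"name": "jog_arm", "arguments": {
  "moves": "0 0 0 2 3 45 1; 0 0 0 0 0 50 1; 0 0 0 0 0 50 1; 0 0 0 0 0 45 1; 0 0 0 0 0 25 1; 0 0 0 0 0 9 1; 0 0 0 0 0 0 1"
}}

```text
t: 15.28
ee_pos: [0.5011, 0.3187, 0.0108]
eef_rot: [1.973, 2.445, 0.0]
ft_force: [0.4, 0.0, 0.0]
gripper_width: 0.0856
grasp_force: 0.0
```

Emit:
{"name": "jog_arm", "arguments": {
  "moves": "0 0 0 0 0 0 0.6; 0 0 0 0 0 0 0.5; 0 0 0 0 0 0 0.4; 0 0 0 0 0 0 0.4; 0 0 0 0 0 0 0.4"
}}

```text
t: 15.9
ee_pos: [0.5012, 0.3193, 0.0115]
eef_rot: [1.972, 2.445, 0.002]
ft_force: [-1.0, -0.2, 8.5]
gripper_width: 0.0598
grasp_force: 37.3
```

Emit:
{"name": "jog_arm", "arguments": {
  "moves": "0 0 0 0 0 -5 0.4; 0 0 0 0 0 -30 0.4; 0 0 0 0 0 -50 0.4; 0 0 0 0 0 -55 0.4; 0 0 0 0 0 -55 0.4; 0 0 0 0 0 -50 0.4; 0 0 0 0 0 -25 0.4; 0 0 0 0 0 0 0.4"
}}

```text
t: 16.9
ee_pos: [0.501, 0.3192, 0.2821]
eef_rot: [1.972, 2.445, 0.004]
ft_force: [0.0, -0.0, -1.6]
gripper_width: 0.0595
grasp_force: 39.0
```

```bash
python3 - <<'E'
from h import *
plan([.4748,-.0487,.28],7.5,8,.4)
E
```

```text
0 -0 0.6 -44 -13 0 0.4; 0 -0 0.6 -44 -12 0 0.4; 0 -0 0.6 -45 -12 0 0.4; 0 -0 0.6 -45 -12 0 0.4; 0 -0 0.6 -45 -11 0 0.4; 0 -0 0.6 -45 -11 0 0.4; 0.1 -0 0.6 -45 -10 1 0.4; 0 -0.1 0.5 -44.5 -9.6 0.5 0.4
```

Emit:
{"name": "jog_arm", "arguments": {
  "moves": "0 0 0.6 -44 -13 0 0.4; 0 0 0.6 -44 -12 0 0.4; 0 0 0.6 -45 -12 0 0.4; 0 0 0.6 -45 -12 0 0.4; 0 0 0.6 -45 -11 0 0.4; 0 0 0.6 -45 -11 0 0.4; 0 0 0.6 -45 -10 0 0.4; 0 0 0.5 -44 -10 0 0.4"
}}

```text
t: 17.9
ee_pos: [0.4733, -0.0498, 0.2796]
eef_rot: [-2.07, -2.362, 0.001]
ft_force: [0.6, -0.8, -1.0]
gripper_width: 0.0595
grasp_force: 39.0
```

Emit:
{"name": "jog_arm", "arguments": {
  "moves": "0 0 0 0 0 35 0.4; 0 0 0 0 0 50 0.4; 0 0 0 0 0 50 0.4; 0 0 0 0 0 25 0.4; 0 0 0 0 0 5 0.4; 0 0 0 0 0 0 0.4"
}}

```text
t: 18.65
ee_pos: [0.4739, -0.0485, 0.1157]
eef_rot: [2.071, 2.363, -0.0]
ft_force: [0.3, 0.1, -2.5]
gripper_width: 0.0594
grasp_force: 38.9
```

```bash
python3 - <<'E'
from h import *
im,W,s_=cloud("wrist"); save(im,"w7.png")
a=np.radians(7.5); X=np.array([np.cos(a),np.sin(a)]);T=np.array([-np.sin(a),np.cos(a)])
zt=s_["ee_pos"][2]-.0115
for c,zr in(("yellow",(.06,.09)),("green",(zt+.005,zt+.045))):
    m=colmask(im,c)&(W[...,2]>zr[0])&(W[...,2]<zr[1]); m[:130]=0;m[370:]=0;m[:,:230]=0;m[:,410:]=0
    Q=W[m]; s=Q[:,:2]@X*1000; t=Q[:,:2]@T*1000; end=t>np.percentile(t,99)-6
    print(c,len(Q),"s",np.percentile(s[end],[1,99]).round(1),"t99",np.percentile(t,99).round(1))
p=s_["ee_pos"]; print("tcp",p,p[:2]@X*1e3,p[:2]@T*1e3)
q=np.array([.475,-.0486]);print(q@X*1e3,q@T*1e3)
E
```

```text
yellow 1837 s [435.8 496.3] t99 -65.8
green 18032 s [435.2 492.7] t99 -66.7
tcp [ 0.4739399  -0.04849211  0.11567282] 463.5557833559506 -109.93882117628388
464.5927362106654 -110.18416156729168
```

View pics/w7.png

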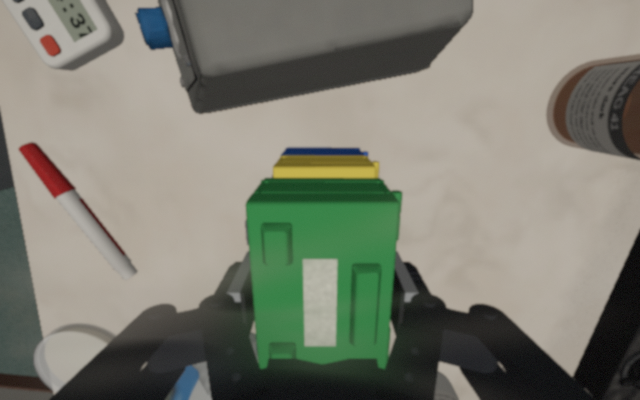

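Green is held upright over yellow and blue, whose ends show at (275–380, 150–178). It needs about +1 mm in s and +0.5 mm in t.

Emit:
{"name": "jog_arm", "arguments": {
  "moves": "0 0 0 0.5 1 4 0.4; 0 0 0 0 0 4 0.4; 0 0 0 0 0 4 0.4; 0 0 0 0 0 4 0.4; 0 0 0 0 0 2 0.4; 0 0 0 0 0 1 0.4; 0 0 0 0 0 0 0.4"
}}

```text
t: 19.58
ee_pos: [0.4749, -0.0478, 0.0963]
eef_rot: [2.071, 2.363, -0.0]
ft_force: [0.0, 1.2, -2.3]
gripper_width: 0.0591
grasp_force: 38.9
```

Emit:
{"name": "jog_arm", "arguments": {
  "moves": "0 0 0 0 0 1 0.4; 0 0 0 0 0 0 0.4"
}}

```text
t: 19.82
ee_pos: [0.475, -0.0478, 0.0954]
eef_rot: [2.071, 2.362, 0.0]
ft_force: [0.3, 0.3, 0.5]
gripper_width: 0.0591
grasp_force: 39.3
```

Emit:
{"name": "jog_arm", "arguments": {
  "moves": "0 0 0 0 0 1 0.4; 0 0 0 0 0 0.5 0.4; 0 0 0 0 0 0 0.4"
}}

```text
t: 20.2
ee_pos: [0.4751, -0.0478, 0.0951]
eef_rot: [2.07, 2.362, 0.002]
ft_force: [-7.8, 0.4, 36.8]
gripper_width: 0.0595
grasp_force: 43.7
```

Emit:
{"name": "jog_arm", "arguments": {
  "moves": "0 0 0 0 0 -1 0.75; 0 0 0 0 0 0 1; 0 0 0 0 0 0 1; 0 0 0 0 0 -30 1; 0 0 0 0 0 -55 1; 0 0 0 0 0 -55 1; 0 0 0 0 0 -50 1; 0 0 0 0 0 -30 1"
}}

```text
t: 21.2
ee_pos: [0.475, -0.0478, 0.317]
eef_rot: [2.07, 2.361, 0.002]
ft_force: [0.6, -0.7, -1.7]
gripper_width: 0.0856
grasp_force: 0.0
```

```bash
python3 - <<'E'
from h import *
im,W,s=cloud("wrist"); save(im,"w8.png")
print(s["t"],s["ee_pos"])
m=boxfit(im,W,"green",(.11,.14)); Q=W[m]; k=(Q[:,2]<.1295)&(Q[:,2]>.123)
A=np.c_[Q[:,:2]-Q[:,:2].mean(0),np.ones(len(Q))]
print("plane",np.linalg.lstsq(A[k],Q[k,2],rcond=None)[0])
E
```

```text
21.2 [ 0.47504076 -0.04783237  0.31700376]
green 3534 rect [475.8 -49.2] [60.6 90. ] 7.16 z [0.12   0.1268 0.1322] px [295 134  56  81]
plane [-0.00159014 -0.00024668  0.12663551]
```

View pics/w8.png

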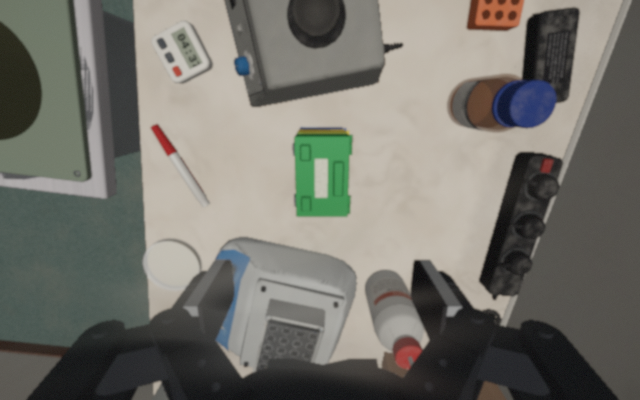

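Green's top is level at 126.7 mm (126 when flush, plus the camera's 0.8 mm bias). The stack at (322,175) is nested with the clasps on the same side, and the gripper is clear of it.

```bash
python3 -c "
from station import arm
print(arm.sign_off())"
```

```text
the job is handed in; nothing more can be done
None
```

The blue lid is shut, and the yellow and then the green box are nested flush on it with the clasps facing the same way; the job was handed in at about 21 s of the 64 s allowed. Pressing the lid shut peaked at a reading of about 41 N at the fingertips, just over the 40 N limit given for the arm and gripper body.

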